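# Re-hang the sprung-pin door on the planted specimen box

## Task

The clear flap door hangs on the empty specimen box; move it to the planted one. Pinch its spring-loaded hinge pin back, lift the door off, and lower it gently into the hinge hooks of the planted box until you feel it bear on them. Only then let the pin spring home into its keeper, so that the door hangs there on its own; do not force the hinge and leave the things around alone.

Things in the scene. Friction and masses are not known exactly. Their poses are not given: they have to be found in the camera images.
- door: Clear flap door, white frame, 0.2-0.5 kg, hanging upright from a steel hinge tube. Origin: middle of the hinge axis; y along the tube, z up, x out of the box. Tube 14 mm thick, y -95 to +95 mm; panel 130 wide, 8 thick, z -6 to -115 mm. On the tube stand two steel plates, 22 (x) x 8 (y) mm, tops at z +41: a fixed lug, outer face y +25, and the pin's thumb tab, outer face y -25 (pin out).
- pinch (a point): Point of the door at (0, +7, +28) mm, door axes: pinch lug and tab together along the door's y, from above. With the pin fully in, this is the middle of the 36 mm wide pinch; the lug does not move. 50 mm of free room outside either plate; the tube's top is 21 mm below this point.
- hinge_pin (a joint): How far the sprung pin is drawn into the tube, m: 0 = fully out (12 mm of the 8 mm thick pin stick out of the tube's -y end), 0.014 = fully in, inside the tube. A coil spring between tab and lug pushes it out: 6 N when out, 12 N when fully in.
- old_box: Empty white specimen box, wire-mesh top, 130 deep (x) x 220 wide (y) x 132 high mm, fixed; open on its +x side, where the door hangs now in a bracket like the other box's, reaching 28 mm above the hinge axis. Origin: centre of its underside, z up.
- old_seat (a point): Point of the empty box at (85, 0, 140) mm from its origin, axes of the box: the door's origin lies here at the start (to within 3 mm), its axes parallel.
- new_box: The same box, fixed, with a potted leafy sprig inside and no door; same size, axes and origin. On its +x side an aluminium hinge bracket: two upward-open hooks at y +-83 mm, slot 18 mm wide with flared mouth; an end plate beyond the tube's +y end and a keeper plate with a 14 x 12 mm window for the pin beyond its -y end.
- new_seat (a point): Point of the planted box at (85, 0, 140) mm, box axes: nominal place of the seated door's origin, axes parallel; play 2 mm in x, 3.5 mm in y. Height NOT exact: the bracket, screwed on through slots, sits anywhere up to 12 mm higher or lower than this point, unmeasured. It reaches 28 mm above the true seat and bends if pressed with over 25 N.
- beaker: glass beaker, 56 mm wide, 75 high, bystander; origin at the centre of its underside
- dropper: small amber dropper bottle, 32 mm wide, 62 high, bystander; origin at the centre of its underside
- slide_tin: flat grey slide box 50 x 85 x 30 mm, bystander; origin at the centre of its underside
Things that resemble listed ones, but are neither listed nor needed, are in the scene too. Of the things that look like the door, the largest one is meant.

How it is judged (in metres and radians):
On the way, in this order (a step that is already met when the one before it is completed fails the run):
1. the pin is drawn in (over 11 mm) while the door is still in the hooks of the empty box (value of joint hinge_pin above 0.011 m and z of door in the frame of old_box below 0.146 m), for 0.1 s.
2. the door is lifted clear of the empty box's hooks (z of door in the frame of old_box above 0.17 m), for 0.1 s.
3. the door bears on the hooks of the planted box with at least 1 N while the pin is still held in (value of joint hinge_pin above 0.011 m and contact force between door and new_box above 1 N and z of door in the frame of new_box between 0.125 and 0.155 m), for 0.2 s.
At the end, for the whole second after the job is handed in: The door hangs free and at rest in the planted box's hooks: hinge axis within 4 mm (x), 5.5 mm (y), 15 mm (z) of nominal, tube parallel within 0.05 rad, upright within 0.15 rad, bearing on the hooks, and the pin sprung out into its keeper (joint under 3 mm) (value of joint hinge_pin below 0.003 m and x of door in the frame of new_box between 0.081 and 0.089 m and y of door in the frame of new_box between -0.0055 and 0.0055 m and z of door in the frame of new_box between 0.125 and 0.155 m and angle between the y axis of door and the y axis of new_box, either way round below 0.05 rad and angle between door's own z axis and vertical below 0.15 rad and contact force between door and new_box above 0.8 N and linear speed of door below 0.03 m/s); the robot touches nothing.
It fails at once if a hinge is forced: over 25 N between the door and the planted box (contact force between door and new_box above 25 N).
It fails at once if a hinge is forced: over 40 N between the door and the empty box (contact force between door and old_box above 40 N).
It fails at once if a bystander is pushed more than 30 mm (distance of any of beaker, dropper, slide_tin from where it was at the start of the episode above 0.03 m).
It also fails if it takes over 64 s, if anything falls off the work surface, if the arm or the gripper's body presses on something with over 40 N, if the wrist force passes 120 N, or if a joint passes its speed limit or range.

## Robot

A 6-joint arm with a two-finger parallel gripper is mounted at the origin on the work surface. World frame = base frame: x ahead of the robot, y to its left, z up, the work surface at z = 0. Lengths are in m, angles in degrees, forces in N, time in s.
With the tool pointing down it reaches from about 0.4 to 0.825 m from the base axis. Payload 7 kg.
Tool frame: the origin (TCP) lies at the very end of the fingers, on their centre line; the grasp point (between the pads) lies 19 mm behind it; x points along the fingers, z is the direction in which the jaws open and shut, and the axes are right-handed (so a half turn about x gives the same grasp; the last joint's range is limited). The gripper opens to 88 mm and grips with 3 to 60 N. Pads are 19 mm wide; open, the fingers measure 130 mm over their backs; the gripper's body (78 mm by 193 mm) begins 47 mm behind the grasp point.
Start: joints at [87.382, 20.546, 0.682, 0, -70.136, -16.507], TCP at [0.221, 0.638, 0.227] pointing down, gripper open.
Joint ranges: [-176.03, 176.03], [-82.01, 121.73], [-58.28, 71.71], [-173.87, 95.51], [-174.79, -0.11], [-173.66, 173.66]. Speed limits (degrees/s): [136.94, 136.94, 172.46, 180, 180, 180].

## Interface

Orientations are given as [roll, pitch, yaw] about the fixed x, y, z axes, in that order (R = Rz(yaw) Ry(pitch) Rx(roll)).
In Python, from plant import * gives the robot as it stands.
- The arm moves only by the tool arm_command, never from a script. Its argument "commands" is one flat list of numbers, 5 for each row, row after row: the shift along the tool's x, y, z in mm, then the turn about the tool's x in degrees, then the opening in per cent of the stroke, from 0 (shut) to 100 (fully open). A call has 1 to 5 rows; each row shifts and turns the pose as measured when the row begins, along the tool's axes as they then stand; what a row does not reach is not made up. A row lasts 1/8 s, in which the tool goes at most 62.5 mm and 10.7 degrees, less where a joint would pass 70% of its speed; a pose out of reach is approached as far as the arm can. A call is refused whole if a number of a shift passes 62.5 or a number of a turn 10.7, either way. A call with a gripper value outside its range is refused whole. The fingers move at their own pace and stop on an object; the grip force is fixed at half the most. Time passes only in rows, so rows that do not move let the fingers close. It gives the time, the measured TCP pose, the force and the opening at its end, in the units of the state.
- get_obs(): the state, without advancing time (a new reading comes with each control period).
- snapshot(name): name is "scene" or "top"; returns a dict with "frame" (420x560x3 uint8, blue, green, red), "fov_y" (degrees; the focal length in pixels is half the picture's height over the tangent of half this angle, whatever the lens; pixels are square), "cx", "cy" (the principal point, pixels), "world_to_cam" (4x4, takes a point from world to camera coordinates). Camera axes: x right, y up, looking along -z (the intrinsics and any distortion apply to the point x, -y, -z); pixel columns grow to the right and rows downward; lengths in m; the calibration is good to about 2 mm. A picture is of the moment at which its call begins. There is no depth.
- close_job(): hands the job in, once; it reports no verdict.
The state is a dict: "clock": time; "joint_pos": joint angles; "qvel": joint speeds; "tau": joint torques, N m; "tool_pos": TCP position; "orientation": TCP orientation; "force": force on the tool from outside, world axes, zero at the start; "moment": the same for the moment, N m; "opening": finger opening in m.
Only numpy, scipy, OpenCV 4.12 (cv2) and the standard library are available. Lean on these libraries where they do the work, as an engineer would, in place of code of your own. Each camera call takes 0.05 s, during which the arm holds its last target. There are 200 camera calls.

## Working session

There is one attempt and no reset: what is moved stays moved. The work goes in short steps, Python scripts to look and compute and a tool call to move; the robot and the scene stay as the last step left them, time stands still between calls to the robot, and variables do not carry over. Pictures are saved under pics/ and viewed, about 8 in all and at most 12, crops included, and the job is handed in when it is done.

Besides the shell and the picture viewer there is one more tool, called after "Emit:" as name(argument=value, ...) on one line, values as JSON. arm_command: Moves the arm, as the interface text tells. Its arguments: {"type":"object","properties":{"commands":{"type":"array"}},"required":["commands"]}

```bash
mkdir -p pics
python3 - <<'E'
from plant import *
import cv2,numpy as np
o=get_obs();print(o)
for n in("scene","top"):
    s=snapshot(n);cv2.imwrite(f"pics/{n}0.png",s["frame"]);print(n,{k:(np.round(v,4).tolist() if k=="world_to_cam" else v) for k,v in s.items() if k!="frame"})
a=cv2.imread("pics/scene0.png");b=cv2.imread("pics/top0.png")
E
ls
```

```text
{'clock': 0.0, 'joint_pos': array([ 8.73822684e+01,  2.05912229e+01,  6.33029016e-01, -1.94397341e-02,
       -7.01351507e+01, -1.65078933e+01]), 'qvel': array([-0.10261721,  0.07503733, -0.01204173, -0.07915651, -0.03176529,
       -0.07627005]), 'tau': array([ 6.23291089e-05, -5.82719707e+01,  2.93037558e+01,  6.99671522e+00,
        6.81251142e-03, -1.67617941e-04]), 'tool_pos': array([0.22101554, 0.6372714 , 0.22562156]), 'orientation': array([   5.4323944 ,   89.90488283, -103.69985104]), 'force': array([-0.18871648,  0.75178602, -0.39200253]), 'moment': array([ 0.04827541, -0.02857989,  0.03333412]), 'opening': 0.08763301764122343}
scene {'fov_y': 46.02195318486642, 'cx': 277.5566315283208, 'cy': 211.99983020795383, 'world_to_cam': [[0.6157, 0.7877, -0.0233, -0.2819], [-0.4064, 0.3427, 0.847, 0.1811], [0.6751, -0.512, 0.5311, -1.6556], [0.0, 0.0, 0.0, 1.0]]}
top {'fov_y': 47.767159469460125, 'cx': 282.9159165209771, 'cy': 213.7283298537421, 'world_to_cam': [[-0.0192, -0.9998, 0.0011, -0.1187], [0.9877, -0.0188, 0.1553, -0.6003], [-0.1553, 0.004, 0.9879, -1.1666], [0.0, 0.0, 0.0, 1.0]]}
pics
```

View pics/scene0.png

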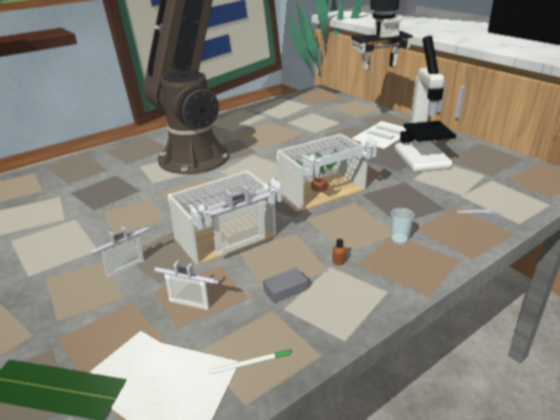

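View pics/top0.png

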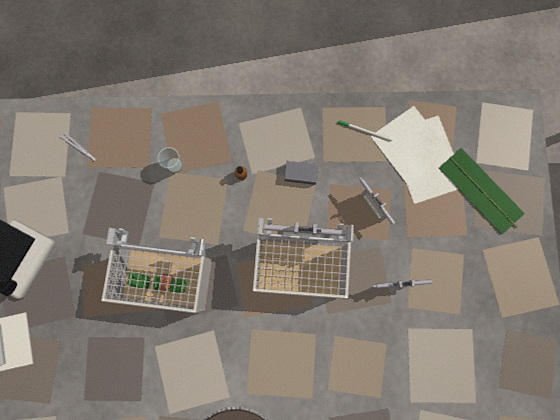

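The top view shows three door-like things: on the empty box (tube at about (305,230), the largest), a small loose one at (376,200) and another at (402,284). In the scene view the same three are at (235,200), (187,285) and (122,248). The one on the empty box is the largest and the only one hanging on a box. I'll confirm it in enlarged crops of both boxes.

Run:
```python
import cv2,numpy as np
b=cv2.imread("pics/top0.png");a=cv2.imread("pics/scene0.png")
def crop(im,x,y,w,h,k):
    c=cv2.resize(im[y:y+h,x:x+w],None,fx=k,fy=k,interpolation=cv2.INTER_CUBIC)
    for i in range(0,w,10):
        cv2.line(c,(i*k,0),(i*k,4),(0,0,255),1)
        if i%20==0: cv2.putText(c,str(x+i),(i*k,16),0,.4,(0,0,255),1)
    for j in range(0,h,10):
        cv2.line(c,(0,j*k),(4,j*k),(0,0,255),1)
        if j%20==0: cv2.putText(c,str(y+j),(6,j*k+4),0,.4,(0,0,255),1)
    return c
# planted and empty, top view, stacked horizontally
cv2.imwrite("pics/c1.png",np.vstack([crop(b,95,222,266,40,3),crop(b,240,212,133,40,6)[:, :798]]))
cv2.imwrite("pics/c1.png",crop(b,95,215,266,105,3))
cv2.imwrite("pics/c2.png",crop(a,160,130,225,130,3))
```

```text
(no output)
```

View pics/c1.png

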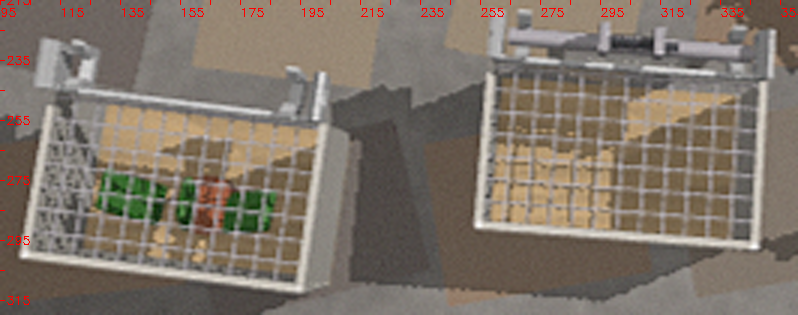

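View pics/c2.png

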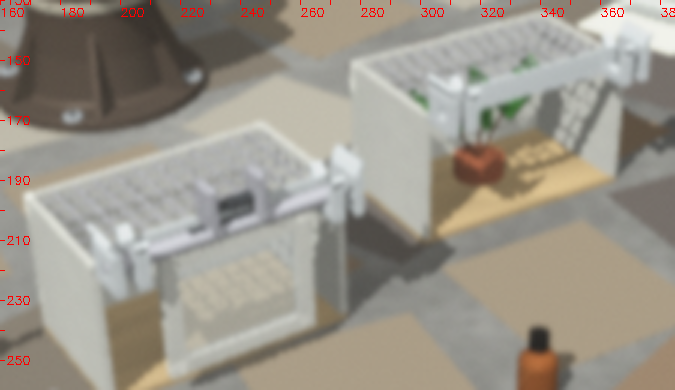

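Both crops agree. The door on the empty box is the full-width one, with lug and tab at about (296,227) and (315,228) in the top view. The dark pin end points right, which is box −y. The planted box's hooks are empty, at about (120,235) and (196,246). Next I'll fit both box poses from their rim corners and check them against the lug and tab.

```bash
cat > h.py <<'E'
import numpy as np,cv2
from plant import *
from scipy.optimize import least_squares
from scipy.spatial.transform import Rotation as R
def proj(s,P):
    P=np.atleast_2d(P);M=np.array(s["world_to_cam"]);c=P@M[:3,:3].T+M[:3,3]
    f=210/np.tan(np.radians(s["fov_y"]/2))
    return np.c_[s["cx"]+f*c[:,0]/-c[:,2], s["cy"]-f*c[:,1]/-c[:,2]]
def pts(p,L):
    L=np.atleast_2d(L)/1000.;a=p[2];Q=np.array([[np.cos(a),-np.sin(a),0],[np.sin(a),np.cos(a),0],[0,0,1]])
    return L@Q.T+[p[0],p[1],p[3] if len(p)>3 else 0]
E
python3 - <<'E'
from h import *
T=snapshot("top");S=snapshot("scene")
bl,br,fr,fl=[-65,110,132],[-65,-110,132],[65,-110,132],[65,110,132]
obs={"old":([(254,290.3),(347.3,297),(349,241.7),(258,237.7)],[(247.3,171.3),(169,196)]),
"new":([(102,300.3),(195.3,312),(203.7,255.7),(111.7,250)],[(341.7,135),(277,151.3)])}
for k,(t,s) in obs.items():
    for use in (0,1):
        def f(p): 
            r=(proj(T,pts(p,[bl,br,fr,fl]))-t).ravel()
            return np.r_[r,(proj(S,pts(p,[bl,br]))-s).ravel()] if use else r
        q=least_squares(f,[.45,0,0]); print(k,use,q.x.round(4),np.degrees(q.x[2]).round(2),f(q.x).round(1))
    seat=pts(q.x,[85,0,140]);print("seat",seat.round(4),np.hypot(*seat[0,:2]))
    print("lug top mid",proj(T,pts(q.x,[85,21,181])),proj(S,pts(q.x,[85,21,181])),"tab",proj(T,pts(q.x,[85,-21,181])),proj(S,pts(q.x,[85,-21,181])))
    print("tube ends top",proj(T,pts(q.x,[[85,95,147],[85,-95,147]])))
    print("hook tops +y/-y", [proj(S,pts(q.x,[[85,83,168+d],[85,-83,168+d]])).round(1).tolist() for d in(-12,0,12)])
E
```

```text
old 0 [ 0.4591 -0.1722 -0.0774] -4.44 [-0.8  1.5  0.8  0.4  1.1 -0.3 -1.1 -1.7]
old 1 [ 0.4604 -0.1714 -0.0797] -4.57 [-1.2  0.8  0.3 -0.1  0.8 -0.7 -1.4 -2.3 -0.8 -1.4 -1.8 -1.2]
seat [[ 0.5451 -0.1781  0.14  ]] 0.5734502757793004
lug top mid [[295.33350091 226.6230139 ]] [[244.90522679 186.01183761]] tab [[313.86764771 227.73957363]] [[228.44664857 191.44332495]]
tube ends top [[263.30483595 226.58713528]
 [344.60432736 231.48760557]]
hook tops +y/-y [[[268.5, 187.8], [204.3, 209.7]], [[268.4, 183.3], [203.7, 205.0]], [[268.2, 178.7], [203.1, 200.2]]]
new 0 [ 0.4361  0.1749 -0.1207] -6.91 [-0.1  2.3  1.1  0.4 -0.1  0.5 -1.  -3.3]
new 1 [ 0.4377  0.1758 -0.1279] -7.33 [-0.6  1.3  0.5  0.1 -0.3  0.2 -1.  -4.3 -2.3 -2.2 -1.1 -1.1]
seat [[0.522 0.165 0.14 ]] 0.5474260524439885
lug top mid [[143.3779129  239.23334483]] [[347.24112965 141.70874024]] tab [[161.83448421 241.25047753]] [[334.28298622 145.40245266]]
tube ends top [[116.1356197  237.28678565]
 [197.09523348 246.13773451]]
hook tops +y/-y [[[365.1, 145.0], [314.3, 159.9]], [[365.4, 140.9], [314.4, 155.7]], [[365.7, 136.8], [314.5, 151.4]]]
```

Emit:
arm_command(commands=[-40,0,0,0,100,-40,10,25,0,100,0,22,48,0,100,0,22,48,0,100,0,22,48,0,100])

```text
clock: 0.82
tool_pos: [0.2373, 0.4502, 0.3055]
orientation: [14.5, 89.6, -94.5]
force: [-0.1, 0.1, 1.1]
opening: 0.0872
```

Emit:
arm_command(commands=[0,37,35,0,100,0,37,35,0,100,0,37,35,0,100,0,37,35,0,100,0,40,40,-5,100])

```text
clock: 1.45
tool_pos: [0.3575, 0.2105, 0.3078]
orientation: [23.5, 89.8, -80.2]
force: [1.7, 0.2, 0.6]
opening: 0.0874
```

```bash
cat >> h.py <<'E'
def to(target,ang,o=None):
    "tool-frame shift (mm) and turn (deg) to TCP target with jaw axis at world angle ang (deg)"
    o=o or get_obs();Q=R.from_euler("xyz",o["orientation"],degrees=True).as_matrix()
    d=Q.T@(np.array(target)-o["tool_pos"])*1000
    psi=np.degrees(np.arctan2(Q[1,2],Q[0,2]));t=-((ang-psi+180)%360-180)
    print("at",o["tool_pos"].round(4),"psi",psi.round(2),"tilt",Q[:,0].round(3),"shift",d.round(1),"turn",round(t,2),"F",o["force"].round(2),"open",round(o["opening"],4),"t",round(o["clock"],2))
E
python3 - <<'E'
from h import *
to([.5457,-.171,.28],-94.6)
E
```

```text
at [0.3575 0.2105 0.3078] psi -103.68 tilt [ 0.001 -0.003 -1.   ] shift [ 29.2 273.  326.1] turn -9.08 F [1.72 0.19 0.59] open 0.0874 t 1.45
```

Emit:
arm_command(commands=[0,40,47,-2,100,0,38,47,-2,100,0,38,47,-2,100,0,38,47,-2,100,0,36,46,-1,100])

```text
clock: 2.08
tool_pos: [0.5082, -0.0603, 0.3106]
orientation: [96.0, 89.7, 1.8]
force: [0.5, 2.5, 0.0]
opening: 0.0877
```

Emit:
arm_command(commands=[5,30,35,0,100,10,30,35,0,100,0,0,0,0,100])

```text
clock: 2.45
tool_pos: [0.5653, -0.1411, 0.2938]
orientation: [94.3, 89.8, -0.1]
force: [-1.0, 0.1, -0.4]
opening: 0.0878
```

Run:
```python
from h import *
to([.5457,-.171,.28],-94.6)
T=snapshot("top");S=snapshot("scene")
cv2.imwrite("pics/t1.png",T["frame"]);cv2.imwrite("pics/s1.png",S["frame"])
# overlay of the rims and door on t0 / s0, both boxes, enlarged 4x (planted) 
def draw(im,s,p,x,y,w,h,k):
    c=cv2.resize(im[y:y+h,x:x+w],None,fx=k,fy=k,interpolation=cv2.INTER_CUBIC)
    def pl(L,col):
        q=((proj(s,pts(p,L))-[x,y]+.5)*k).round().astype(int);cv2.polylines(c,[q.reshape(-1,1,2)],False,col,1)
    pl([[-65,110,132],[-65,-110,132],[65,-110,132],[65,110,132],[-65,110,132]],(0,0,255))
    pl([[65,-110,132],[65,-110,0],[-65,-110,0]],(0,0,255))
    pl([[85,95,140],[85,-95,140]],(255,0,0))
    for yy in(17,25,-17,-25): pl([[74,yy,181],[96,yy,181]],(0,200,0))
    return c
t0=cv2.imread("pics/top0.png");s0=cv2.imread("pics/scene0.png")
o=[.4604,-.1714,-.0797];n=[.4361,.1749,-.1207]
A=draw(t0,T,n,95,222,115,100,4);B=draw(t0,T,o,250,216,110,100,4)[:, :340]
C=draw(s0,S,o,165,165,115,72,4)[:, :460];D=draw(s0,S,n,272,128,110,72,4)[:,:340]
E_=np.zeros((600,800,3),np.uint8)
A=A[:310];B=B[:310];E_[:310,:460]=A;E_[:310,460:800]=B
E_[312:312+288,:460]=C[:288];E_[312:600,460:800]=D[:288]
cv2.imwrite("pics/ov.png",E_)
```

```text
at [ 0.5653 -0.1411  0.2938] psi -94.46 tilt [ 0.003 -0.    -1.   ] shift [ 13.7 -17.3  31.3] turn 0.14 F [-1.    0.08 -0.36] open 0.0878 t 2.45
```

View pics/ov.png

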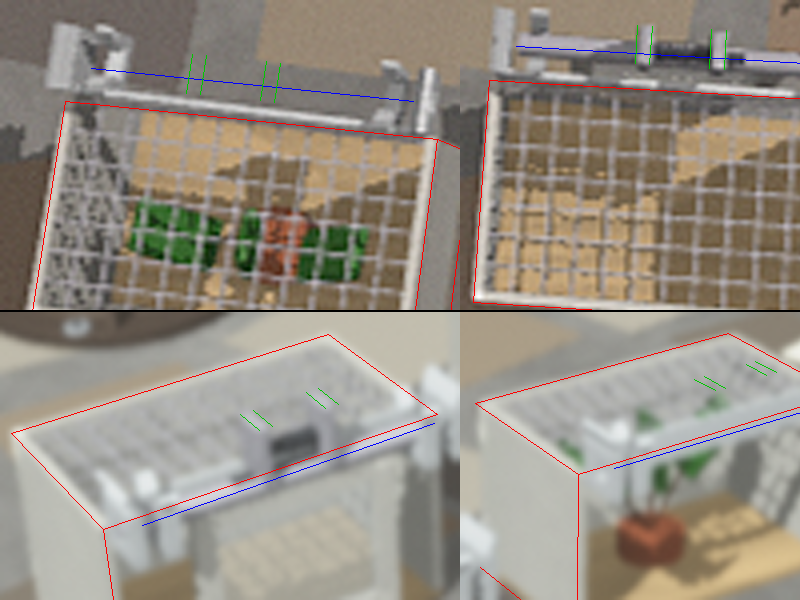

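The overlay matches the door: the predicted lug and tab lie on the real plates in both cameras, and both boxes' rims fit. I'll go over the pinch point and down.

Emit:
arm_command(commands=[10,-17,31,0,100,40,0,0,0,100,30,0,0,0,100,0,0,0,0,100])

```text
clock: 3.05
tool_pos: [0.5449, -0.1659, 0.2174]
orientation: [96.8, 89.3, 2.7]
force: [0.5, -0.5, 0.9]
opening: 0.0877
```

Run:
```python
from h import *
to([.5457,-.171,.152],-94.6)
```

```text
at [ 0.5449 -0.1659  0.2174] psi -94.06 tilt [ 0.012  0.001 -1.   ] shift [65.4  0.4  5.1] turn 0.54 F [ 0.54 -0.46  0.91] open 0.0877 t 3.05
```

Emit:
arm_command(commands=[25,0,5,0.5,100,25,0,0,0,100,14,0,0,0,100,0,0,0,0,100])

```text
clock: 3.55
tool_pos: [0.5491, -0.1685, 0.1599]
orientation: [92.4, 88.7, -1.9]
force: [0.3, -0.4, 0.3]
opening: 0.0877
```

Run:
```python
from h import *
to([.5457,-.171,.152],-94.6)
a=snapshot("scene")["frame"][120:270,170:370];b=snapshot("top")["frame"][170:270,240:373]
c=np.zeros((600,800,3),np.uint8);c1=cv2.resize(a,None,fx=4,fy=4,interpolation=3)[:, :800];c[:600]=c1
cv2.imwrite("pics/g1.png",c)
```

```text
at [ 0.5491 -0.1685  0.1599] psi -94.26 tilt [ 0.023 -0.001 -1.   ] shift [ 7.8 -3.4  2.7] turn 0.34 F [ 0.34 -0.37  0.25] open 0.0877 t 3.55
```

View pics/g1.png

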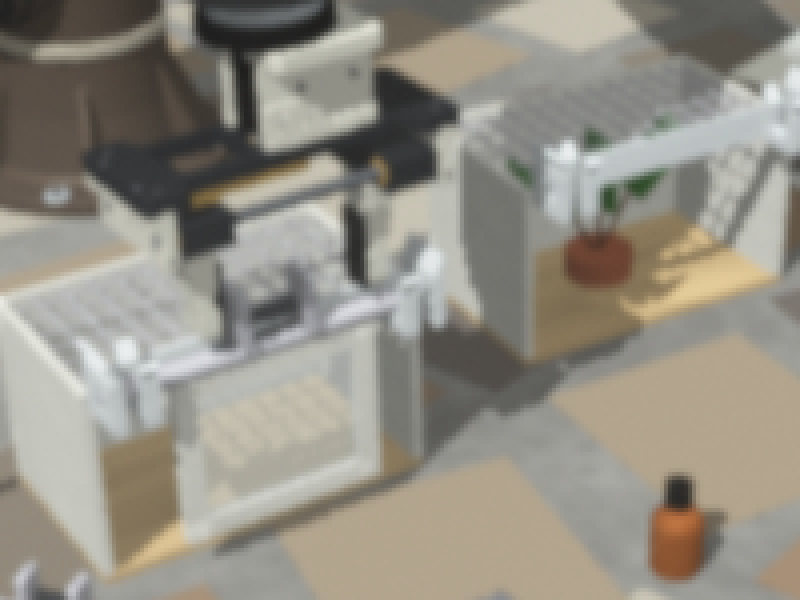

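The gripper straddles the two plates. The gaps beside the tab (about 20 px) and the lug (about 47 px) match the expected ratio of 12 to 26 mm. I'll make the last correction and close in stages.

Emit:
arm_command(commands=[7,-3,3,0.3,100,0,0,0,0,80,0,0,0,0,72,0,0,0,0,72])

```text
clock: 4.15
tool_pos: [0.5475, -0.1719, 0.1554]
orientation: [92.0, 88.4, -2.6]
force: [-0.4, -1.8, -0.3]
opening: 0.0653
```

Run:
```python
from h import *
to([.5457,-.171,.152],-94.6)
```

```text
at [ 0.5475 -0.1719  0.1554] psi -94.58 tilt [ 0.028 -0.001 -1.   ] shift [ 3.4 -2.  -0.8] turn 0.02 F [-0.41 -1.83 -0.32] open 0.0653 t 4.15
```

Emit:
arm_command(commands=[4,-2,0,0,60,0,0,0,0,52,0,0,0,0,46,0,0,0,0,46,0,0,0,0,46])

```text
clock: 4.78
tool_pos: [0.5463, -0.1728, 0.1522]
orientation: [89.2, 88.3, -5.4]
force: [-0.8, 0.5, 1.1]
opening: 0.0408
```

Run:
```python
from h import *
to([.5457,-.171,.152],-94.6)
```

```text
at [ 0.5463 -0.1728  0.1522] psi -94.57 tilt [ 0.03  -0.003 -1.   ] shift [ 0.1 -0.7 -1.7] turn 0.03 F [-0.78  0.53  1.11] open 0.0408 t 4.78
```

Emit:
arm_command(commands=[0,0,0,0,42,0,0,0,0,38,0,0,0,0,20,0,0,0,0,10,0,0,0,0,10])

```text
clock: 5.4
tool_pos: [0.5465, -0.1724, 0.1522]
orientation: [89.5, 88.3, -5.1]
force: [0.2, 2.2, 0.8]
opening: 0.0357
```

Run:
```python
from h import *
to([.5457,-.171,.152],-94.6)
```

```text
at [ 0.5465 -0.1724  0.1522] psi -94.55 tilt [ 0.03  -0.003 -1.   ] shift [ 0.2 -0.9 -1.4] turn 0.05 F [0.21 2.16 0.78] open 0.0357 t 5.4
```

The fingers stopped at 35.7 mm, so the pin is fully in, with little side force. Lifting now.

Emit:
arm_command(commands=[-8,0,0,0,10,-8,0.5,0,0,10,-10,0.5,0,0,10,-12,0.3,0,0,10])

```text
clock: 5.9
tool_pos: [0.5446, -0.1729, 0.1902]
orientation: [88.3, 88.6, -6.3]
force: [0.4, 0.1, -3.8]
opening: 0.0353
```

Emit:
arm_command(commands=[-20,0,0,0,10,-30,0,0,0,10,-30,0,0,0,10,-20,0,0,0,10,0,0,0,0,10])

```text
clock: 6.52
tool_pos: [0.5417, -0.173, 0.2976]
orientation: [88.8, 88.4, -5.8]
force: [0.0, 0.4, -4.3]
opening: 0.0355
```

Run:
```python
from h import *
n=[.4361,.1749,-.1207]
p=pts(n,[85,7,168])[0];print(p)
to([p[0],p[1],.31],-90-6.9)
c=np.zeros((600,800,3),np.uint8)
for i,(nm,x,y) in enumerate((("scene",170,60),("top",170,60))):
    a=snapshot(nm)["frame"][y:y+200,x:x+200] if i==0 else snapshot(nm)["frame"][120:320,210:410]
    c[:600,i*400:(i+1)*400]=cv2.resize(a,None,fx=3,fy=3,interpolation=3)[:600,100:500]
cv2.imwrite("pics/g2.png",c)
```

```text
[0.52132444 0.17161446 0.168     ]
at [ 0.5417 -0.173   0.2976] psi -94.62 tilt [ 0.028 -0.003 -1.   ] shift [ -14.   -47.7 -341.8] turn 2.28 F [ 0.01  0.43 -4.28] open 0.0355 t 6.53
```

View pics/g2.png

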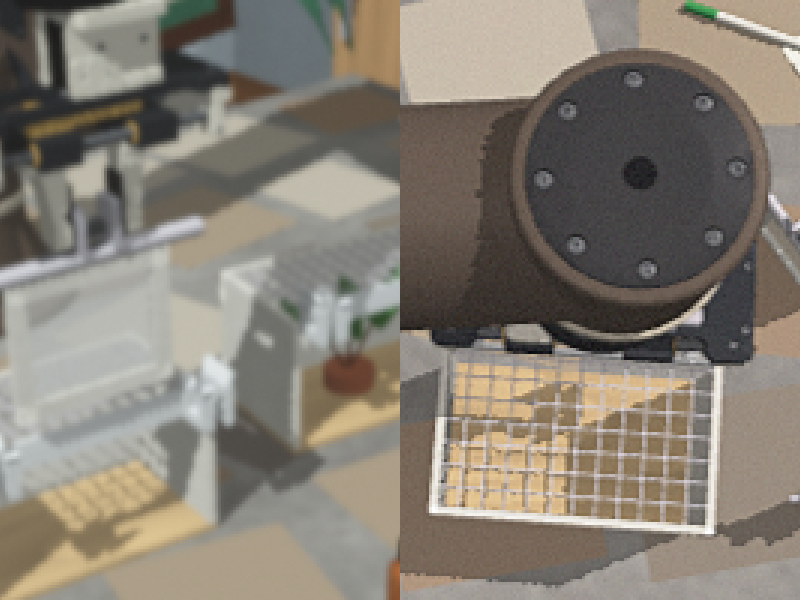

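The door is off and hanging upright from the gripper, pin held in, with a weight of about 4.3 N. I'll refine the box poses with sub-pixel rim edges from the first, unobstructed top picture.

Run:
```python
from h import *
from scipy.ndimage import map_coordinates
T=snapshot("top");S=snapshot("scene")
G={"t":cv2.cvtColor(cv2.imread("pics/top0.png"),6).astype(float),"s":cv2.cvtColor(cv2.imread("pics/scene0.png"),6).astype(float)}
def edge(img,s,p,A,B,inn,n=40,w=4):
    L=np.array([np.array(A)+(np.array(B)-A)*t for t in np.linspace(.06,.94,n)],float)
    q=proj(s,pts(p,L));qi=proj(s,pts(p,L+np.array(inn)));d=(q[-1]-q[0]);nn=np.array([-d[1],d[0]])/np.linalg.norm(d)
    if (qi-q).mean(0)@nn<0: nn=-nn
    u=np.arange(-w,w+.01,.2);P=q[:,None]+u[:,None]*nn
    v=map_coordinates(cv2.GaussianBlur(img,(0,0),.7),[P[...,1],P[...,0]],order=1)
    g=np.gradient(v,axis=1);k=g.argmax(1);ok=g.max(1)>3
    return L[ok],(q+u[k][:,None]*nn)[ok],nn
E={"back":([-65,110,132],[-65,-110,132],[5,0,0]),"left":([-65,110,132],[60,110,132],[0,-5,0]),"right":([-65,-110,132],[60,-110,132],[0,5,0])}
for nm,p in(("old",[.4604,-.1714,-.0797]),("new",[.4361,.1749,-.1207])):
  for views in("t","ts"):
    q=np.array(p)
    for it in range(4):
        obs=[]
        for vw in views:
            s=T if vw=="t" else S
            for k,(A,B,i) in E.items():
                if vw=="s" and k=="left":continue
                obs.append((vw+k,s)+edge(G[vw],s,q,A,B,i,w=4 if it<2 else 2.5))
        f=lambda x:np.concatenate([((proj(s,pts(x,L))-P)@n) for _,s,L,P,n in obs])
        q=least_squares(f,q,loss="soft_l1",f_scale=.3).x
    st=pts(q,[85,0,140])[0]
    print(nm,views,q.round(4),np.degrees(q[2]).round(2),"seat",st.round(4),{o[0]:(len(o[2]),np.median((proj(o[1],pts(q,o[2]))-o[3])@o[4]).round(2)) for o in obs})
```

```text
old t [ 0.46   -0.1714 -0.0945] -5.42 seat [ 0.5447 -0.1794  0.14  ] {'tback': (40, np.float64(-0.1)), 'tleft': (40, np.float64(0.28)), 'tright': (40, np.float64(0.32))}
old ts [ 0.46   -0.1714 -0.0948] -5.43 seat [ 0.5446 -0.1795  0.14  ] {'tback': (40, np.float64(-0.01)), 'tleft': (40, np.float64(0.22)), 'tright': (40, np.float64(0.28)), 'sback': (1, np.float64(0.69)), 'sright': (3, np.float64(1.49))}
new t [ 0.4389  0.1761 -0.1415] -8.1 seat [0.523  0.1641 0.14  ] {'tback': (40, np.float64(-0.1)), 'tleft': (40, np.float64(0.11)), 'tright': (40, np.float64(0.2))}
new ts [ 0.4386  0.1762 -0.1409] -8.08 seat [0.5228 0.1643 0.14  ] {'tback': (40, np.float64(-0.11)), 'tleft': (40, np.float64(0.1)), 'tright': (40, np.float64(0.2)), 'sback': (34, np.float64(0.5)), 'sright': (0, np.float64(nan))}
  return _methods._mean(a, axis=axis, dtype=dtype,
  ret = ret.dtype.type(ret / rcount)
```

Both fits agree to a millimetre. The old fit also gives the door's y as the pinch measured it, to within 0.1 mm. Next I'll raise the door and carry it over the planted box.

Emit:
arm_command(commands=[-30,0,0,0,10,-30,0,-10,0,10,-5,-3,-30,0.5,10,0,-6,-45,0.5,10,0,-6,-45,0.5,10])

```text
clock: 7.35
tool_pos: [0.534, -0.0408, 0.3538]
orientation: [83.0, 89.4, -13.5]
force: [0.4, 0.0, -3.4]
opening: 0.0352
```

Emit:
arm_command(commands=[0,-6,-45,0.5,10,0,-6,-45,0.5,10,0,-6,-40,0.5,10,0,-4,-30,0.5,10,0,0,0,0,10])

```text
clock: 7.98
tool_pos: [0.5297, 0.1285, 0.347]
orientation: [23.9, 89.7, -74.5]
force: [-0.0, -0.1, -4.9]
opening: 0.0362
```

Run:
```python
from h import *
to([.5250,.1709,.36],-98.1)
```

```text
at [0.5297 0.1285 0.347 ] psi -98.38 tilt [ 0.002 -0.006 -1.   ] shift [-13.2 -10.8 -41.2] turn -0.28 F [-0.03 -0.08 -4.89] open 0.0362 t 7.97
```

Emit:
arm_command(commands=[0,-6,-21,0,10,0,-5,-20,0,10,0,0,0,0,10])

```text
clock: 8.35
tool_pos: [0.524, 0.1712, 0.3443]
orientation: [-4.6, 89.5, -103.0]
force: [-0.4, -0.8, -3.0]
opening: 0.0354
```

Run:
```python
from h import *
to([.5250,.1709,.25],-98.1)
```

```text
at [0.524  0.1712 0.3443] psi -98.39 tilt [-0.002 -0.009 -1.   ] shift [94.3  1.  -0.7] turn -0.29 F [-0.36 -0.8  -3.02] open 0.0354 t 8.35
```

Emit:
arm_command(commands=[30,0.5,0,-0.2,10,35,0.5,0,0,10,30,0,0,0,10,20,0,0,0,10,0,0,0,0,10])

```text
clock: 8.98
tool_pos: [0.5251, 0.1676, 0.226]
orientation: [-2.9, 89.4, -101.1]
force: [-0.7, -0.9, -2.7]
opening: 0.0356
```

Run:
```python
from h import *
to([.5250,.1709,.22],-98.1)
o=get_obs();S=snapshot("scene");x,y,k=260,90,6
c=cv2.resize(S["frame"][y:y+100,x:x+133],None,fx=k,fy=k,interpolation=3)
n=[.4388,.1761,-.1412];p=n+[o["tool_pos"][2]-.152]   # door predicted, in gripper
raw=c.copy()
def pl(L,col,p):
    q=((proj(S,pts(p,L))-[x,y]+.5)*k).round().astype(int);cv2.polylines(c,[q.reshape(-1,1,2)],False,col,1)
pl([[85,95,140],[85,-95,140]],(255,0,0),p)
pl([[85,65,134],[85,65,25],[85,-65,25],[85,-65,134]],(255,0,0),p)
for yy in(25,-11): pl([[96,yy,147],[96,yy,181],[74,yy,181]],(0,200,0),p)
pl([[-65,110,132],[-65,-110,132],[65,-110,132],[65,110,132],[-65,110,132]],(0,0,255),n)
pl([[65,-110,132],[65,-110,0]],(0,0,255),n)
for yy in(83,-83): pl([[85,yy,140],[85,yy,168]],(0,255,255),n)
cv2.imwrite("pics/n1.png",c)
```

```text
at [0.5251 0.1676 0.226 ] psi -98.23 tilt [-0.002 -0.01  -1.   ] shift [ 6.  -0.6 -3.3] turn -0.13 F [-0.71 -0.89 -2.67] open 0.0356 t 8.97
```

View pics/n1.png

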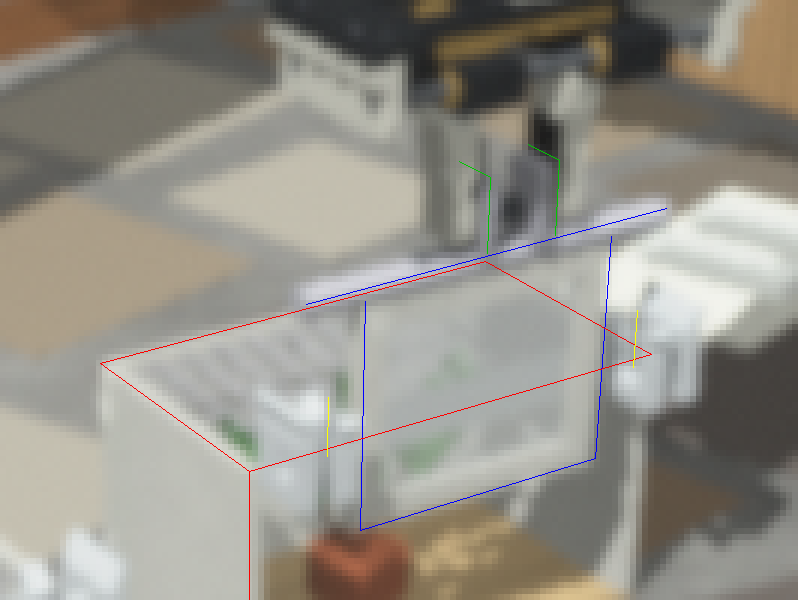

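The tube lies close to the prediction, given that the TCP is 3 mm short in y. The hooks are hard to read at this angle, so I'll rectify both brackets from the first pictures into box axes and compare them directly.

Run:
```python
from h import *
T=snapshot("top");S=snapshot("scene");t0=cv2.imread("pics/top0.png");s0=cv2.imread("pics/scene0.png")
o=[.4600,-.1714,-.0945];n=[.4388,.1761,-.1412];k=3.2;out=[]
def rect(im,s,p,kind):
    yy=np.arange(122,-122,-1/k)
    v=np.arange(120,75-15,-1/k) if kind=="t" else np.arange(190,145-17,-1/k)
    Y,V=np.meshgrid(yy,v);L=np.stack([V,Y,0*V+160],-1) if kind=="t" else np.stack([0*V+85,Y,V],-1)
    if kind=="s": L=L[:, ::-1]
    q=proj(s,pts(p,L.reshape(-1,3))).reshape(L.shape[:2]+(2,)).astype(np.float32)
    c=cv2.remap(im,q[...,0],q[...,1],cv2.INTER_CUBIC)[:149]
    for y in range(-120,121,10):
        u=int((122-y if kind=="t" else y+122)*k);cv2.line(c,(u,0),(u,8 if y%50==0 else 4),(0,0,255),1)
    for a in range(60,200,10):
        r=int(((120 if kind=="t" else 190)-a)*k)
        if 0<=r<149: cv2.line(c,(0,r),(6,r),(0,0,255),1)
    return c
ims=[rect(im,s,p,kd) for im,s,kd in((t0,T,"t"),(s0,S,"s")) for p in(o,n)]
cv2.imwrite("pics/r.png",np.vstack(ims)[:600]);print([i.shape for i in ims])
```

```text
[(149, 781, 3), (149, 781, 3), (149, 781, 3), (149, 781, 3)]
```

View pics/r.png

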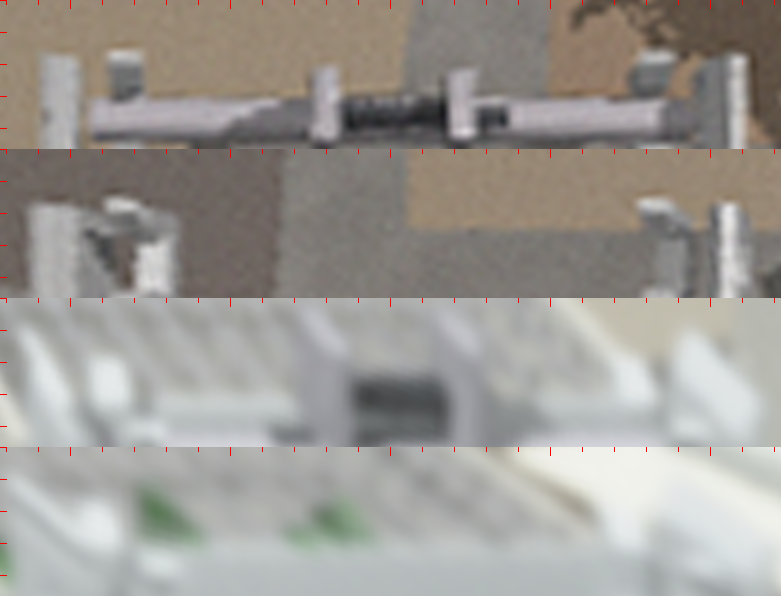

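In the top-rectified strips the front hooks line up within about 1 px (0.3 mm): (125,50) and (655,50) on the old box against (124,49) and (655,51) on the new. The tube reads x ≈ 85 mm. So the planted box's fit holds and the bracket sits near nominal height. I'll align, then lower in small steps with force checks.

Emit:
arm_command(commands=[5,0,-4,-0.1,10,8,0,-0.5,0,10,6,0,-0.3,0,10,0,0,0,0,10])

```text
clock: 9.62
tool_pos: [0.5283, 0.1742, 0.2104]
orientation: [51.6, 89.6, -46.5]
force: [-0.4, -0.2, -3.1]
opening: 0.0354
```

Run:
```python
from h import *
to([.5250,.1709,.18],-98.1)
```

```text
at [0.5283 0.1742 0.2104] psi -98.09 tilt [ 0.005 -0.006 -1.   ] shift [30.4 -3.   3.6] turn 0.01 F [-0.43 -0.23 -3.11] open 0.0354 t 9.62
```

Run:
```python
from h import *
for i in range(6):
    o=get_obs();print(o["clock"],o["tool_pos"].round(4),o["orientation"].round(1),o["qvel"].round(2),o["force"].round(1)); snapshot("top")
```

```text
9.625 [0.5283 0.1742 0.2104] [ 51.6  89.6 -46.5] [ 0.01 -0.19  0.38  0.2  -0.14 -0.08] [-0.4 -0.2 -3.1]
9.675 [0.5285 0.1742 0.2107] [ 55.1  89.6 -43. ] [-0.14 -0.24  0.36  0.11 -0.19 -0.06] [ 0.4 -0.4 -4. ]
9.725 [0.5286 0.1743 0.211 ] [ 57.7  89.5 -40.3] [-0.1  -0.18  0.4   0.12 -0.05  0.02] [ 0.7 -0.1 -3. ]
9.775 [0.5287 0.1743 0.2111] [ 60.1  89.5 -38. ] [-0.05 -0.16  0.13 -0.04 -0.08 -0.01] [ 0.  -0.1 -3.1]
9.825 [0.5288 0.1744 0.2112] [ 61.6  89.5 -36.5] [ 0.02 -0.11  0.17  0.04 -0.02  0.03] [-0.2 -0.2 -3.8]
9.875 [0.5287 0.1744 0.2113] [ 61.9  89.5 -36.2] [-0.02  0.04 -0.08  0.    0.17  0.07] [-0.2 -0.7 -4.2]
```

Emit:
arm_command(commands=[4,-3.5,4,0,10,3,0,0,0,10,0,0,0,0,10,0,0,0,0,10])

```text
clock: 10.42
tool_pos: [0.5244, 0.1705, 0.2039]
orientation: [64.1, 89.5, -34.0]
force: [-0.3, -1.2, -3.6]
opening: 0.0355
```

Run:
```python
from h import *
to([.5250,.1709,.18],-98.1)
```

```text
at [0.5244 0.1705 0.2039] psi -98.1 tilt [ 0.007 -0.005 -1.   ] shift [23.9  0.4 -0.6] turn 0.0 F [-0.28 -1.15 -3.62] open 0.0355 t 10.43
```

Aligned within 1 mm. Lowering into the mouth.

Emit:
arm_command(commands=[6,0,0,0,10,6,0,0,0,10,6,0,0,0,10,0,0,0,0,10])

```text
clock: 10.92
tool_pos: [0.5244, 0.1704, 0.1842]
orientation: [59.4, 89.6, -38.7]
force: [0.3, -0.2, -3.9]
opening: 0.0355
```

Run:
```python
from h import *
to([.5250,.1709,.18],-98.1)
```

```text
at [0.5244 0.1704 0.1842] psi -98.1 tilt [ 0.006 -0.005 -1.   ] shift [ 4.2  0.5 -0.6] turn 0.0 F [ 0.27 -0.24 -3.93] open 0.0355 t 10.93
```

Emit:
arm_command(commands=[3,0.4,-0.5,0,10,3,0,0,0,10,3,0,0,0,10])

```text
clock: 11.3
tool_pos: [0.5253, 0.171, 0.175]
orientation: [64.3, 89.5, -33.8]
force: [-0.3, 0.7, -4.1]
opening: 0.0357
```

Emit:
arm_command(commands=[2.5,0,0,0,10,2.5,0,0,0,10])

```text
clock: 11.55
tool_pos: [0.5254, 0.171, 0.1697]
orientation: [65.3, 89.5, -32.8]
force: [-0.8, -0.4, -3.7]
opening: 0.0357
```

Run:
```python
from h import *
to([.5250,.1709,.152],-98.1)
```

```text
at [0.5254 0.171  0.1697] psi -98.09 tilt [ 0.007 -0.004 -1.   ] shift [17.7 -0.5  0.1] turn 0.01 F [-0.79 -0.39 -3.71] open 0.0357 t 11.55
```

No side force, so the tube is passing into the hooks freely. I'll keep on in small steps.

Emit:
arm_command(commands=[2,0,0,0,10,2,0,0,0,10])

```text
clock: 11.8
tool_pos: [0.5254, 0.1709, 0.1654]
orientation: [64.7, 89.5, -33.3]
force: [-0.4, -0.6, -3.1]
opening: 0.0357
```

Emit:
arm_command(commands=[1.5,0,0,0,10,1.5,0,0,0,10])

```text
clock: 12.05
tool_pos: [0.5254, 0.1709, 0.1622]
orientation: [65.3, 89.5, -32.8]
force: [0.0, -0.1, -3.8]
opening: 0.0352
```

Emit:
arm_command(commands=[1.5,0,0,0,10,1.5,0,0,0,10])

```text
clock: 12.3
tool_pos: [0.5255, 0.1709, 0.1591]
orientation: [66.0, 89.5, -32.0]
force: [-0.4, -0.2, -3.9]
opening: 0.0357
```

Emit:
arm_command(commands=[1.5,0,0,0,10,1.5,0,0,0,10])

```text
clock: 12.55
tool_pos: [0.5255, 0.1709, 0.1559]
orientation: [66.3, 89.5, -31.8]
force: [0.1, 0.6, -3.4]
opening: 0.0357
```

Emit:
arm_command(commands=[1.5,0,0,0,10,1,0,0,0,10])

```text
clock: 12.8
tool_pos: [0.5257, 0.1709, 0.1544]
orientation: [68.3, 89.5, -29.8]
force: [-6.3, -0.7, 9.9]
opening: 0.0359
```

Emit:
arm_command(commands=[1,0,0,0,10,1,0,0,0,10])

```text
clock: 13.05
tool_pos: [0.5257, 0.1709, 0.1545]
orientation: [73.6, 89.4, -24.5]
force: [-4.2, -0.4, 6.0]
opening: 0.0354
```

Contact at TCP z = 0.1545: the vertical force swung from −3.8 to about +6–10 N, with some −x load. I'll ease 0.7 mm in −x, which should relieve the side load if the door is truly on the hook bottoms.

Emit:
arm_command(commands=[0,-0.7,0,0,10,0,0,0,0,10])

```text
clock: 13.3
tool_pos: [0.525, 0.1711, 0.1546]
orientation: [77.4, 89.4, -20.6]
force: [-0.2, 0.0, -2.6]
opening: 0.0359
```

Run:
```python
from h import *
to([.5250,.1709,.152],-98.1)
o=get_obs();print(o["moment"])
S=snapshot("scene");x,y,k=265,100,6
c=cv2.resize(S["frame"][y:y+100,x:x+133],None,fx=k,fy=k,interpolation=3);cv2.imwrite("pics/n2.png",c)
```

```text
at [0.525  0.1711 0.1546] psi -98.04 tilt [ 0.009 -0.004 -1.   ] shift [ 2.6 -0.   0.2] turn 0.06 F [-0.2   0.01 -2.56] open 0.0359 t 13.3
[0.01639828 0.31024726 0.0345318 ]
```

View pics/n2.png

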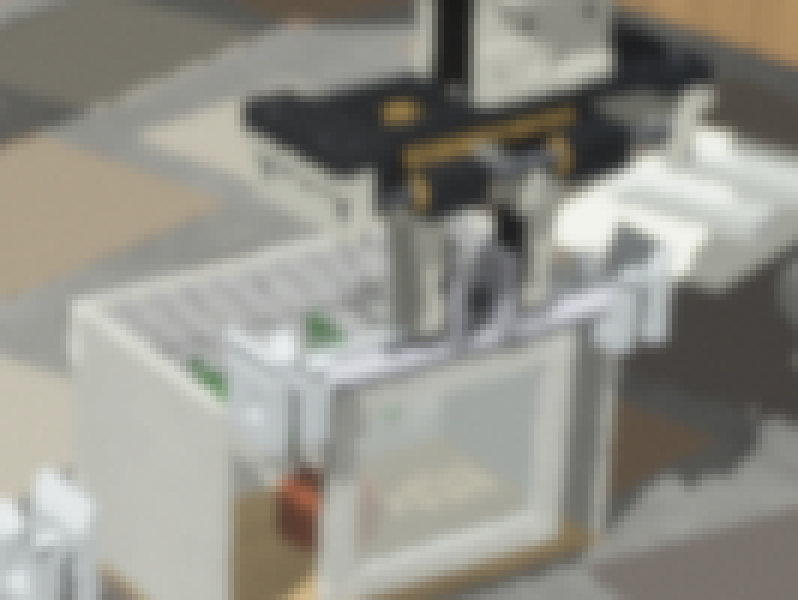

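Moving in −x removed the load, so the tube had been resting on a sloped part of the hook. It was already in the slots, behind the front horns at (310,370) and (615,300). I'll keep lowering gently.

Emit:
arm_command(commands=[1,0,0,0,10,1,0,0,0,10])

```text
clock: 13.6
tool_pos: [0.5252, 0.1711, 0.1544]
orientation: [77.4, 89.4, -20.6]
force: [-5.8, 0.3, 9.3]
opening: 0.0358
```

Emit:
arm_command(commands=[1,0,0,0,10,0.5,0,0,0,10])

```text
clock: 13.85
tool_pos: [0.5251, 0.1711, 0.1545]
orientation: [79.6, 89.4, -18.4]
force: [-3.3, 0.1, 2.5]
opening: 0.0358
```

Emit:
arm_command(commands=[-1.5,-1,0,0,10,0,-1,0,0,10,0,0,0,0,10])

```text
clock: 14.22
tool_pos: [0.5241, 0.1714, 0.1557]
orientation: [80.5, 89.3, -17.4]
force: [1.1, -1.1, -3.4]
opening: 0.0357
```

Emit:
arm_command(commands=[1,0,0,0,10,1,0,0,0,10])

```text
clock: 14.48
tool_pos: [0.5243, 0.1715, 0.1544]
orientation: [80.9, 89.2, -17.1]
force: [-4.4, -1.1, 10.5]
opening: 0.0356
```

The stop is at z = 0.1544 again with x 0.8 mm different, so this is the level hook bottom; the x load is friction. I'll hold the bearing load a few rows with the pin still in.

Emit:
arm_command(commands=[0.3,0,0,0,10,0.3,0,0,0,10,0.3,0,0,0,10])

```text
clock: 14.85
tool_pos: [0.5243, 0.1715, 0.1545]
orientation: [82.6, 89.2, -15.3]
force: [-1.4, -0.8, 3.9]
opening: 0.0355
```

Emit:
arm_command(commands=[0.4,0,0,0,10,0.4,0,0,0,10,0.4,0,0,0,10])

```text
clock: 15.22
tool_pos: [0.5243, 0.1715, 0.1545]
orientation: [83.4, 89.2, -14.5]
force: [-2.8, -1.1, 5.8]
opening: 0.0358
```

Run:
```python
from h import *
to([.5250,.1709,.152],-98.1)
```

```text
at [0.5243 0.1715 0.1545] psi -97.9 tilt [ 0.014 -0.004 -1.   ] shift [2.5 0.7 0.5] turn 0.2 F [-2.81 -1.12  5.77] open 0.0358 t 15.22
```

Bearing at about 9 N was held for 0.75 s with the pin in (35.8 mm). I'll let the pin out gradually.

Emit:
arm_command(commands=[0,0,0,0,44,0,0,0,0,48,0,0,0,0,54,0,0,0,0,60,0,0,0,0,66])

```text
clock: 15.85
tool_pos: [0.524, 0.1692, 0.1541]
orientation: [69.3, 89.2, -28.7]
force: [0.1, 0.7, -0.4]
opening: 0.0562
```

Emit:
arm_command(commands=[0,0,0,0,80,0,0,0,0,100,0,0,0,0,100,0,0,0,0,100,0,0,0,0,100])

```text
clock: 16.48
tool_pos: [0.5243, 0.1709, 0.1536]
orientation: [78.6, 89.2, -19.3]
force: [0.1, -0.3, -0.3]
opening: 0.0875
```

Run:
```python
from h import *
to([.5250,.1709,.152],-98.1)
S=snapshot("scene");x,y,k=265,100,6
c=cv2.resize(S["frame"][y:y+100,x:x+133],None,fx=k,fy=k,interpolation=3);cv2.imwrite("pics/n3.png",c)
```

```text
at [0.5243 0.1709 0.1536] psi -97.95 tilt [ 0.013 -0.005 -1.   ] shift [ 1.6  0.7 -0.1] turn 0.15 F [ 0.11 -0.34 -0.26] open 0.0875 t 16.48
```

View pics/n3.png

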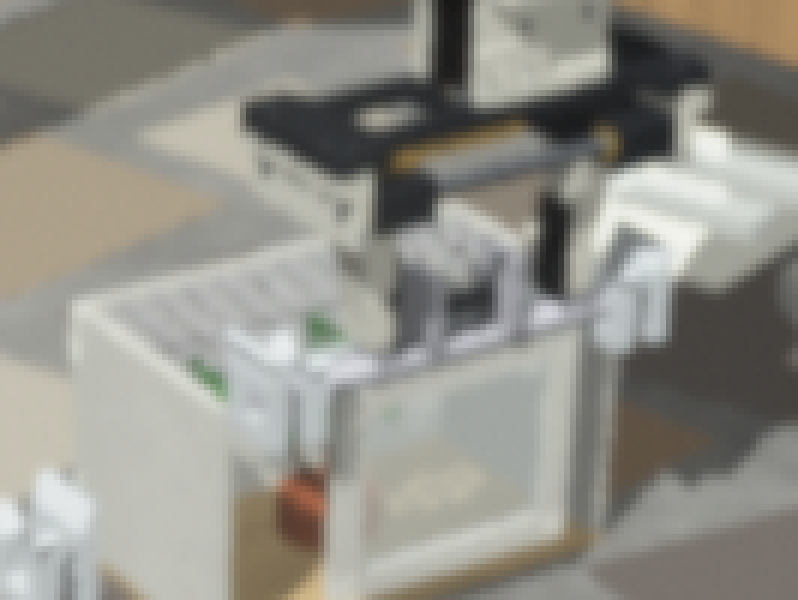

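The door hangs in the hooks and the tab has sprung away from the lug: they were at (465,300) and (508,285) and are now at (437,305) and (515,285). I'll retreat straight up.

Emit:
arm_command(commands=[-10,0,0,0,100,-25,0,0,0,100,-35,0,0,0,100,-40,0,0,0,100,-40,0,0,0,100])

```text
clock: 17.15
tool_pos: [0.521, 0.1706, 0.3077]
orientation: [57.5, 89.3, -40.4]
force: [0.9, -0.3, -0.5]
opening: 0.0874
```

Emit:
arm_command(commands=[-20,0,-50,0,100,0,-15,-50,0,100,0,-15,-50,0,100,0,-15,-50,0,100,0,0,0,0,100])

```text
clock: 17.77
tool_pos: [0.505, 0.3808, 0.3368]
orientation: [98.4, 88.9, 0.3]
force: [0.7, -0.5, -0.6]
opening: 0.0878
```

Run:
```python
from h import *
o=get_obs();print(o["clock"],o["tool_pos"],o["force"])
S=snapshot("scene");T=snapshot("top");k=4
c=np.zeros((600,800,3),np.uint8)
c[:400,:800]=cv2.resize(S["frame"][125:225,220:420],None,fx=k,fy=k,interpolation=3)
p=cv2.resize(T["frame"][222:272,90:290],None,fx=k,fy=k,interpolation=3);c[400:600]=p
n=[.4388,.1761,-.1412,.0025]
for y in(25,17,-17,-25):
    q=((proj(T,pts(n,[[74,y,181],[96,y,181]]))-[90,222]+.5)*k).astype(int)+[0,400];cv2.polylines(c,[q.reshape(-1,1,2)],False,(0,200,0),1)
cv2.imwrite("pics/f.png",c)
```

```text
17.775 [0.50496494 0.38075956 0.33681672] [ 0.65898325 -0.45944812 -0.61270403]
```

View pics/f.png

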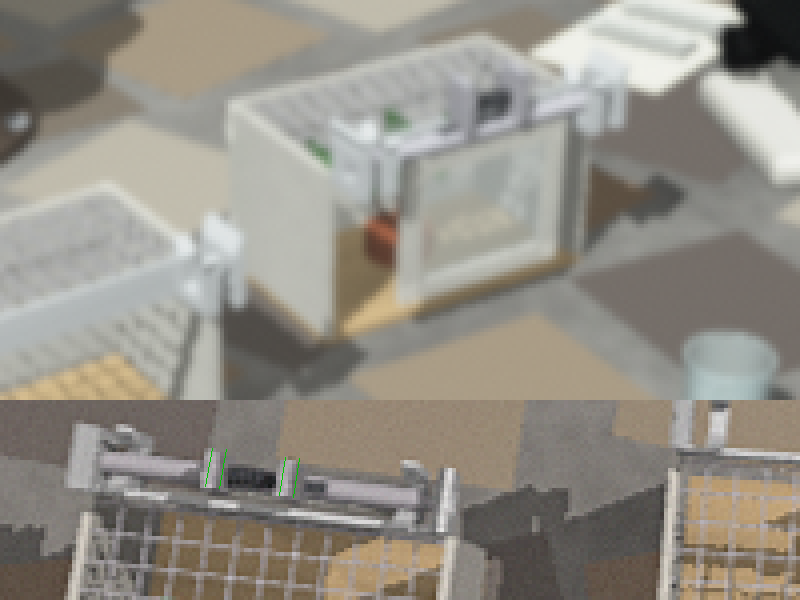

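The door hangs upright in both hooks. Lug and tab lie on the predicted pin-out marks at (213,468) and (288,475), so the pin is out. The arm is clear, so I'll hand in.

Run:
```python
from h import *
o=get_obs();print(o["qvel"].round(2),o["force"].round(1),o["clock"]);print(close_job())
```

```text
[-1.37 -0.94 -0.81 -0.03  0.15  0.15] [ 0.2 -0.3 -0.3] 17.875
the job is handed in; nothing more can be done
None
```

I moved the door from the empty box to the planted one and handed the job in at 17.9 s on the robot's clock. The hand-in gives no verdict.

- **Pin and lift:** I pinched lug and tab to 35.7 mm, which is the pin fully in. I then lifted the door straight off; its weight read about 4 N.
- **Lowering:** I lowered it into the planted box's hooks until it bore on them, with the hinge axis about 2–3 mm above nominal. The highest force read was about 14 N against the 25 N limit, though I only read it at the end of each call. I held roughly 8–10 N for 0.75 s with the pin still in, then opened the fingers gradually and backed off.
- **A disagreement during lowering:** the contact showed up to 6 N sideways, and at first it looked as if the tube was on a sloped part of a hook. Lifting and setting down again about 0.8 mm to one side gave the same stop height, so I took it as the hook bottom plus friction.
- **Last checks:** the final pictures show the door hanging upright in both hooks. Lug and tab are within about 1 mm of where they should be with the pin fully out. The gripper is open and clear, with force near zero. I did not re-measure the beaker, dropper and slide tin; the path stayed clear of them.
- **Not fully still:** joint speeds still read about 1 degree/s when I handed in.

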